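# Sort the desk stationery back into its wooden box

## Task

Put the stationery away: the stapler lies flat on the floor of the wooden box, under the box's lift-out tray, and the tray sits level and fully home on its ledges in the box above it. The eraser lies flat in one compartment of the tray and the memory stick lies flat in the other, and the glue stick stands upright in the small square cup. Leave the rubber stamp and the binder clip where they are.

Things in the scene. Friction and masses are not known exactly. Their poses are not given: they have to be found in the camera images.
- box: Light-wood box, deep, no handle, fixed, 194 (x) x 116 x 60 mm high, walls 4. Origin: centre of underside, z up. Inside 186 x 108. At each end of x a step 12 deep, full width, solid to the floor, is a ledge 48 above the origin; floor between steps 162 x 108, 4 above the origin. The tray rests on both ledges with 5 mm play all round. Open the fingers only part way inside (about 60 mm).
- tray: Shallow lift-out tray of the box, loose, light wood, 150 g, 176 (x) x 98 x 24 mm, walls 4, floor 3. Origin: centre of underside, z up. A board across its middle (12 thick in x) makes two equal compartments, inside 78 (x) x 90, centres at x = +45 and -45; the board's middle 60 mm rises to 44 above the origin: the handle, pinched along x. Either way round in the box is right.
- square_cup: Open square light-wood cup, fixed to the worktop, 56 x 56 x 60 mm high, walls and floor 5 mm, inside 46 x 46 mm. Origin: centre of its underside; x and y along its sides. (Mind the wall shelf: its underside hangs 0.41 m above the back of the worktop, beyond about x = 0.7 m straight ahead of the robot.)
- stapler: Desk stapler lying on its base, loose, teal arm, 240 g, 36 wide (x) x 138 long (y) x 40 mm high. Origin: centre of underside, z up. Base 36 wide up to 7 high; from 23 to 40 up the arm is 24 wide: grip it there across x, mid-length. The arm does not move. It fits lengthways between the box's steps with 12 mm play at each end.
- glue_stick: Loose glue stick standing upright, white cap and red barrel, round, 26 mm diameter, 90 mm high, 35 g. Origin: centre of its underside, z up.
- eraser: Loose blue and white eraser lying flat, 22 mm (x) x 46 mm (y) x 13 mm high, 20 g. Origin: centre of its underside; y along its length.
- memory_stick: Loose teal memory stick with a metal plug, lying flat, 18 mm (x) x 53 mm long (y) x 9 mm high, 11 g. Origin: centre of its underside; the teal case runs from y = -14 to +27 mm, the narrower plug (12 mm wide) from -27 to -14 mm; grip the case across x.
- rubber_stamp: Rubber stamp with turned wooden handle, standing loose, 33 x 38 x 72 mm high; not part of the job, must stay where it is. Origin: centre of its underside.
- binder_clip: Small black binder clip lying loose on the worktop, 38 x 32 x 20 mm; not part of the job, must stay where it is. Origin: about the centre of its underside.
Not all that is in view belongs to the job. There is more than one size of the stapler; the one meant has the size given above.

How it is judged (in metres and radians):
At the end, for the whole second after the job is handed in: Stapler flat on the box floor; tray level (0.04 rad) on both ledges, within 10 mm of the box's middle; eraser and memory stick flat in the tray, in different compartments; glue stick upright (0.12 rad) on the cup's floor, within 14 mm of its middle; all at rest (x of stapler in the frame of box between -0.02 and 0.02 m and y of stapler in the frame of box between -0.04 and 0.04 m and z of stapler in the frame of box between 0.001 and 0.01 m and angle between stapler's own z axis and vertical below 0.1 rad and x of tray in the frame of box between -0.01 and 0.01 m and y of tray in the frame of box between -0.01 and 0.01 m and z of tray in the frame of box between 0.044 and 0.052 m and angle between tray's own z axis and vertical below 0.04 rad and x of glue_stick in the frame of square_cup between -0.014 and 0.014 m and y of glue_stick in the frame of square_cup between -0.014 and 0.014 m and z of glue_stick in the frame of square_cup between 0.002 and 0.01 m and angle between glue_stick's own z axis and vertical below 0.12 rad and y of eraser in the frame of tray between -0.045 and 0.045 m and z of eraser in the frame of tray between 0 and 0.012 m and angle between each of eraser, memory_stick's own z axis and vertical below 0.15 rad and y of memory_stick in the frame of tray between -0.045 and 0.045 m and z of memory_stick in the frame of tray between 0 and 0.012 m and ((x of eraser in the frame of tray between 0.006 and 0.084 m and x of memory_stick in the frame of tray between -0.084 and -0.006 m) or (x of eraser in the frame of tray between -0.084 and -0.006 m and x of memory_stick in the frame of tray between 0.006 and 0.084 m)) and linear speed of each of stapler, tray, glue_stick, eraser, memory_stick below 0.02 m/s); the robot touches nothing.
It fails at once if the rubber stamp is pushed more than 15 mm or tipped over (distance of rubber_stamp from where it was at the start of the episode above 0.015 m or angle between rubber_stamp's own z axis and vertical above 0.5 rad).
It fails at once if the binder clip is pushed more than 15 mm (distance of binder_clip from where it was at the start of the episode above 0.015 m).
It also fails if it takes over 112 s, if anything falls off the work surface, if the arm or the gripper's body presses on something with over 40 N, if the wrist force passes 120 N, or if a joint passes its speed limit or range.

## Robot

A 6-joint arm with a two-finger parallel gripper is mounted at the origin on a cart in front of the work surface, level with it; the furniture and walls round the work are solid. World frame = base frame: x ahead of the robot, y to its left, z up, the work surface at z = 0. Lengths are in mm, angles in rad, forces in N, time in s.
With the tool pointing down it reaches from about 325 to 1000 mm from the base axis. Payload 5.1 kg.
Tool frame: the origin (TCP) lies at the very end of the fingers, on their centre line; the grasp point (between the pads) lies 19 mm behind it; z points along the fingers, y is the line along which they close (so a half turn about z gives the same grasp; the last joint's range is limited). The gripper opens to 85 mm and grips with 20 to 120 N. Pads are 22 mm wide; open, the fingers measure 114 mm over their backs; the gripper's body (76 mm by 85 mm) begins 54 mm behind the grasp point. The pads swing forward as they close: fully open they stand 13 mm farther back than shut.
Start: joints at [-1.401, 0.124, 1.65, -0, 1.367, -0.083], TCP at [162.543, -629.337, 231.322] pointing down, gripper open.
Joint ranges: [-2.61, 2.61], [-1.02, 2.33], [0.03, 2.71], [-1.35, 4.49], [0.32, 2.68], [-2.91, 2.91]. Speed limits (rad/s): [2.57, 2.57, 3.14, 3.14, 3.14, 3.14].

## Interface

Orientations are given as a rotation vector (axis times angle).
In Python, from cell import state, snapshot, camera_model, job_done gives the robot as it stands.
- The arm moves only by the tool jog_arm, never from a script. Its argument "increments" is one flat list of numbers, 4 for each row, row after row: the shift along the world's x, y, z in units of 25 mm (1.0 is 25 mm), then the turn about the world's z in units of 5 degrees (1.0 is 5 degrees). In form: [dx, dy, dz, turn, dx, dy, dz, turn, ...]. A call has 1 to 10 rows; each row shifts and turns the commanded pose from where the row before left it; what a row does not reach is not made up. A row lasts 1/10 s, in which the tool goes at most 50 mm and 8.59 degrees, less where a joint would pass 70% of its speed; a pose out of reach is approached as far as the arm can. A call is refused whole if a number of a shift passes 1 or a number of a turn 1, either way. A call with a gripper value outside its range is refused whole. "claw" is the closure, from 0 (fully open) to 1 (shut), set as the call begins (left out, the last holds). The fingers move at their own pace and stop on an object; "squeeze" is the grip in N (left out, the last holds). Time passes only in rows, so rows that do not move let the fingers close. It gives the time, the measured TCP pose, the force, the opening and the grip force at its end, in the units of the state.
- state(): the state, without advancing time (a new reading comes with each control period).
- snapshot(name): name is "side" or "top"; returns the picture (480x640x3 uint8, red, green, blue); there is no depth.
- camera_model(name): a dict with "intrinsics" (3x3 intrinsics, pixels), "rvec" (rotation vector, rad) and "tvec" (3), from world to camera coordinates, as OpenCV has them. Camera axes: x right, y down, z forward; pixel columns grow to the right and rows downward; lengths in mm; the calibration is good to about 2 mm. A picture is of the moment at which its call begins. camera_model takes no time and is no camera call.
- job_done(): hands the job in; it is judged then, once.
The state is a dict: "time_s": time; "qpos": joint angles; "dq": joint speeds; "effort": joint torques, N m; "position": TCP position; "orientation": TCP orientation; "contact_force": force on the tool from outside, world axes, zero at the start; "ft_torque": the same for the moment, N m; "width": finger opening in mm; "finger_force": force on a finger pad.
Only numpy, scipy, OpenCV 4.12 (cv2) and the standard library are available. Lean on these libraries where they do the work, as an engineer would, in place of code of your own. Each camera call takes 0.05 s, during which the arm holds its last target. There are 200 camera calls.

## Working session

There is one attempt and no reset: what is moved stays moved. The work goes in short steps, Python scripts to look and compute and a tool call to move; the robot and the scene stay as the last step left them, time stands still between calls to the robot, and variables do not carry over. Pictures are saved under pics/ and viewed, at most 14 in all, crops included, and the job is handed in when it is done.

Besides the shell and the picture viewer there is one more tool, called after ">>>" as name(argument=value, ...) on one line, values as JSON. jog_arm: Moves the arm, as the interface text tells. Its arguments: {"type":"object","properties":{"increments":{"type":"array","items":{"type":"number"}},"claw":{"type":"number"},"squeeze":{"type":"number"}},"required":["increments"]}

```bash
mkdir -p pics; ls
python3 - <<'E'
from cell import *
import cv2,pprint
for n in("top","side"):
    cv2.imwrite(f"pics/{n}0.png",snapshot(n)[:,:,::-1]); pprint.pprint(camera_model(n))
pprint.pprint(state())
E
```

```text
pics
{'intrinsics': array([[462.78532678,   0.        , 317.40904348],
       [  0.        , 462.78532678, 239.81482506],
       [  0.        ,   0.        ,   1.        ]]),
 'rvec': array([ 2.20707988, -2.14412839,  0.09634651]),
 'tvec': array([-209.09573031,  533.34480646, 1255.73183366])}
{'intrinsics': array([[463.47605041,   0.        , 313.94166955],
       [  0.        , 463.47605041, 235.18840485],
       [  0.        ,   0.        ,   1.        ]]),
 'rvec': array([ 0.08509274,  2.82836701, -1.30988807]),
 'tvec': array([544.48813625, 130.87940221, 971.97526818])}
{'contact_force': array([-0.0693931 ,  0.12998166, -0.3351185 ]),
 'dq': array([ 2.11759149e-04, -1.17742277e-03, -4.35163770e-03,  9.39329622e-05,
        1.45351156e-03,  3.28568177e-04]),
 'effort': array([ 1.05386967e-03, -4.24930716e+01, -3.66654789e+01, -4.56956457e-05,
        3.91662368e-03,  1.64435249e-05]),
 'finger_force': 0.0,
 'ft_torque': array([-0.05266644, -0.02642757,  0.01569349]),
 'orientation': array([-3.11463221e+00, -3.95719622e-01,  9.41919397e-05]),
 'position': array([ 162.42926557, -628.79356556,  230.16589496]),
 'qpos': array([-1.40064125e+00,  1.24436072e-01,  1.65155863e+00,  2.47117276e-05,
        1.36752136e+00, -8.25993598e-02]),
 'time_s': 0.1,
 'width': 85.3394946215737}
```

View pics/top0.png

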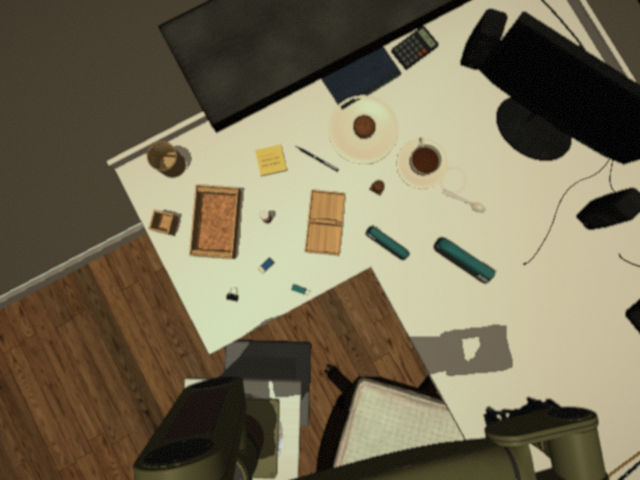

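View pics/side0.png

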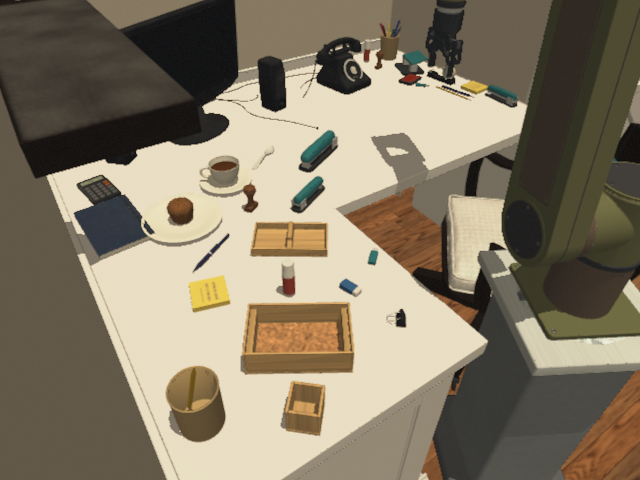

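The top view shows the box at (216,222), tray (325,222), cup (164,221), glue stick (266,216), eraser (266,265) and memory stick (300,290). The clip is at (232,294) and the stamp at (377,186). Stapler candidates are (387,243), (465,260), and more at the far end in the side view at (412,60) and (500,95). I'll measure them and enlarge.

```bash
cat > h.py <<'E'
import numpy as np,cv2
from cell import *
def cam(n):
    c=camera_model(n);R=cv2.Rodrigues(np.array(c["rvec"]))[0];return np.array(c["intrinsics"]),R,np.array(c["tvec"])
def ray(n,p):
    K,R,t=cam(n);d=R.T@np.linalg.inv(K)@[p[0],p[1],1.];return -R.T@t,d/np.linalg.norm(d)
def onz(n,p,z):
    o,d=ray(n,p);return o+d*(z-o[2])/d[2]
def proj(n,P):
    K,R,t=cam(n);q=K@(R@np.array(P,float)+t);return q[:2]/q[2]
def tri(p,s):
    o,d=ray("top",p);a,b=ray("side",s)
    k=np.linalg.lstsq(np.c_[d,-b],a-o,rcond=None)[0];P,Q=o+k[0]*d,a+k[1]*b
    return (P+Q)/2,np.linalg.norm(P-Q)
def rects(im,lo,hi,roi,amin=15):
    """min-area rectangles of an HSV mask inside roi x0,y0,x1,y1 (image upsampled x4)"""
    x0,y0,x1,y1=roi;c=cv2.resize(im[y0:y1,x0:x1],None,fx=4,fy=4,interpolation=cv2.INTER_CUBIC)
    m=cv2.inRange(cv2.cvtColor(c,cv2.COLOR_RGB2HSV),lo,hi);out=[]
    for k in cv2.findContours(m,cv2.RETR_EXTERNAL,cv2.CHAIN_APPROX_NONE)[0]:
        if cv2.contourArea(k)>amin*16:
            b=cv2.boxPoints(cv2.minAreaRect(k)); out.append((b+.5)/4-.5+[x0,y0])
    return out
def desc(b,z,n="top"):
    P=np.array([onz(n,p,z) for p in b]);e=P[1]-P[0],P[2]-P[1];l=[np.linalg.norm(v) for v in e];i=int(np.argmax(l))
    return P.mean(0).round(1),round(min(l),1),round(max(l),1),round(float(np.degrees(np.arctan2(e[i][1],e[i][0]))%180),1)
E
python3 - <<'E'
from h import *
im=cv2.imread("pics/top0.png")[:,:,::-1].copy()
T=((80,90,40),(105,255,255))
for nm,lo,hi,roi,z in[("staplers",(78,90,30),(100,255,255),(350,210,520,300),38),("eraser+mem",(78,70,30),(125,255,255),(250,250,320,300),11),
 ("box/tray/cup",(5,60,60),(28,255,255),(140,170,360,270),50),("tray",(5,60,60),(28,255,255),(290,180,360,265),24),("cup",(5,60,30),(28,255,255),(145,202,185,240),60),("box",(5,60,30),(28,255,255),(185,180,247,265),60),("clip",(0,0,0),(180,255,70),(215,280,250,305),10),("stamp",(0,80,0),(20,255,150),(365,175,390,198),60)]:
    for b in rects(im,lo,hi,roi): print(nm,b.mean(0).round(1),*desc(b,z))
c=im[165:310,140:510]; c=cv2.resize(c,(800,313*800//800),interpolation=cv2.INTER_CUBIC)
s=cv2.imread("pics/side0.png")[:,:,::-1][120:440,180:440]
a=cv2.resize(im[175:305,145:315],(784,600),interpolation=cv2.INTER_CUBIC)
b=cv2.resize(im[170:300,300:500],(800,520),interpolation=cv2.INTER_CUBIC)
cv2.imwrite("pics/a.png",a[:,:,::-1]);cv2.imwrite("pics/b.png",b[:,:,::-1])
E
```

```text
staplers [464.9 258.7] [ 498.  -596.7   38. ] 32.1 173.5 57.4
staplers [388.  242.5] [ 536.3 -386.6   38. ] 22.6 123.8 56.1
eraser+mem [298.4 288.8] [ 402.8 -144.9   11. ] 11.8 34.0 71.5
eraser+mem [267.1 263.8] [469.5 -55.7  11. ] 16.0 29.4 134.8
box/tray/cup [152.4 247.2] [504.  251.7  50. ] 69.2 120.0 3.3
box/tray/cup [269.1 217.1] [594.9 -60.4  50. ] 19.0 36.2 139.9
box/tray/cup [164.  221.7] [574.2 224.4  50. ] 64.0 80.6 77.6
box/tray/cup [325. 222.] [ 586.4 -212.9   50. ] 99.6 176.0 175.8
box/tray/cup [215.6 221.1] [580.5  84.5  50. ] 134.9 201.5 177.9
box/tray/cup [272.5 172.8] [717.9 -65.1  50. ] 17.4 78.9 91.7
box/tray/cup [169.6 173.4] [707.9 216.7  50. ] 20.9 78.2 91.7
tray [325. 222.] [ 589.8 -213.2   24. ] 101.7 179.6 175.8
cup [147.4 235.2] [535.  263.5  60. ] 14.8 22.3 3.5
cup [164.  221.7] [573. 221.  60.] 63.5 80.0 77.6
box [215.6 221.1] [579.3  82.2  60. ] 133.9 199.9 177.9
clip [232.  296.7] [375.9  37.8  10. ] 13.6 28.9 79.9
stamp [377.6 186.1] [ 686.9 -352.7   60. ] 32.9 35.1 152.2
```

View pics/a.png

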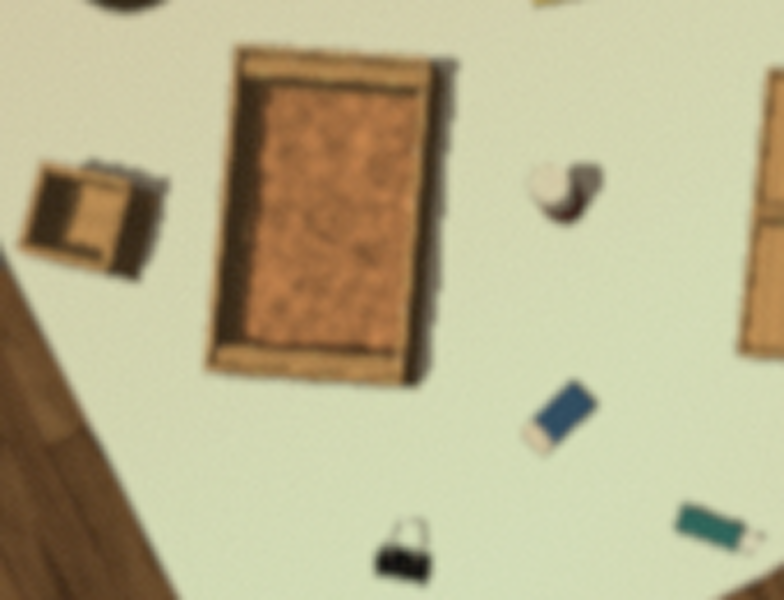

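View pics/b.png

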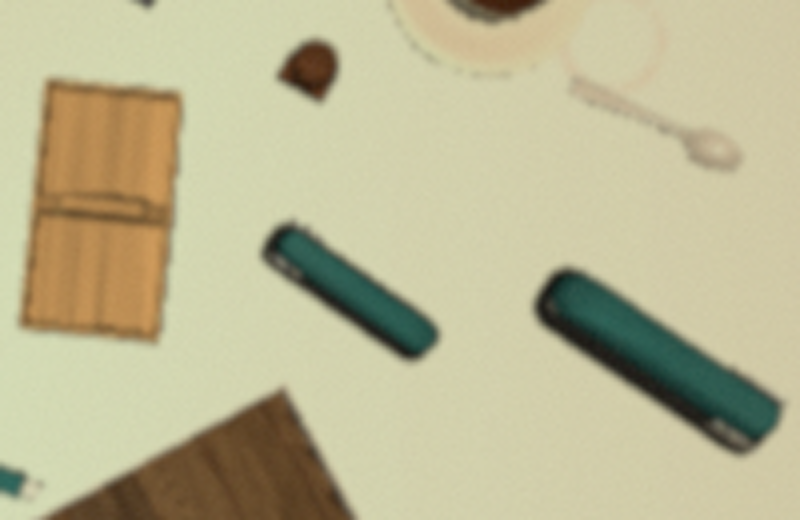

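The second crop, around (353,290), shows the small stapler at full pixel (388,242). Its arm measures about 23 mm wide and 124 mm long, which fits the 24 mm arm on a 138 mm base. The other at (465,259) is 32 x 174 mm, so it is too big. I'll take the small one. Next I measure corners read from the crops and check them against the given sizes and the side view.

Run:
```python
from h import *
np.set_printoptions(suppress=True,precision=1)
print("cam",ray("top",(0,0))[0],ray("side",(0,0))[0])
A=lambda *c:[(145+(x+.5)/4.612-.5,175+(y+.5)/4.615-.5) for x,y in c]
B=lambda *c:[(300+(x+.5)/4-.5,170+(y+.5)/4-.5) for x,y in c]
print("box",desc(A((237,45),(433,60),(408,385),(207,370)),60))
print("cup",desc(A((42,162),(133,182),(108,272),(22,245)),60))
print("tray",desc(B((48,80),(182,93),(157,341),(22,325)),24))
print("handle",desc(B((62,194),(146,202),(144,216),(58,208)),44))
print("eraser",desc(A((573,380),(599,405),(547,457),(521,432)),13))
print("memcase",desc(A((683,503),(748,525),(740,552),(675,530)),9), "plug end",onz("top",A((757,541))[0],7))
print("glue cap",onz("top",A((549,183))[0],90))
print("stapler arm",desc(B((296,225),(438,325),(415,358),(275,255)),40))
for n,c in(("all",(0,0,0)),):
  im=cv2.imread("pics/top0.png")[:,:,::-1].copy()
  for b in rects(im,(0,0,0),(180,255,125),(360,215,415,265)): print("stapler whole",desc(b,20),desc(b,7))
print("stamp base", onz("top",B((308,90))[0],0))
S=cv2.imread("pics/side0.png")
w=cv2.resize(S[170:400,220:420],(696,800)[::-1] if 0 else (520,598),interpolation=cv2.INTER_CUBIC)
cv2.imwrite("pics/s.png",w)
```

```text
cam [ 425.7 -195.6 1298.3] [581.3 623.2 729.4]
box (array([578.9,  85.7,  60. ]), np.float64(115.8), np.float64(191.5), 178.2)
cup (array([574. , 228.8,  60. ]), np.float64(54.5), np.float64(54.9), 79.2)
tray (array([ 589.7, -213.7,   24. ]), np.float64(93.9), np.float64(174.1), 175.7)
handle (array([ 589.9, -213.5,   44. ]), np.float64(9.7), np.float64(57.6), 86.2)
eraser (array([465.1, -53.1,  13. ]), np.float64(21.8), np.float64(44.0), 136.9)
memcase (array([ 402.5, -146.2,    9. ]), np.float64(16.8), np.float64(41.3), 73.1) plug end [ 395.2 -173.7    7. ]
glue cap [596.7 -50.2  90. ]
stapler arm (array([ 536.6, -387.9,   40. ]), np.float64(27.6), np.float64(118.0), 56.1)
stapler whole (array([ 537.2, -386.6,   20. ]), np.float64(35.1), np.float64(135.5), 55.5) (array([ 538.4, -388.5,    7. ]), np.float64(35.4), np.float64(136.8), 55.5)
stamp base [ 682.2 -357.9    0. ]
```

View pics/s.png

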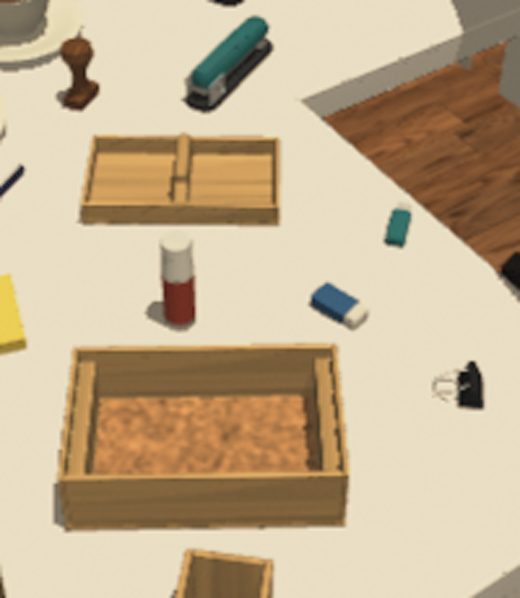

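The measured sizes match the given ones: box 192x116, cup 55, tray 174 with its handle, eraser 44x22, stapler 136x35. The first move goes above the stapler at (537.5,-387.5), closing direction -34.2°.

>>> jog_arm(increments=[1, 0.645, -0.35, 0.55, 1, 0.645, -0.35, 0.55, 1, 0.645, -0.35, 0.55, 1, 0.645, -0.35, 0.55, 1, 0.645, -0.35, 0.55, 1, 0.645, -0.35, 0.55, 1, 0.645, -0.35, 0.55, 1, 0.645, -0.35, 0.55, 1, 0.645, -0.35, 0.55, 1, 0.645, -0.35, 0.55], claw=0.3, squeeze=50)

```text
time_s: 1.1
position: [413.2, -467.0, 142.9]
orientation: [-2.931, -1.128, 0.0]
contact_force: [1.2, 0.1, 0.3]
width: 59.9
finger_force: 0.0
```

>>> jog_arm(increments=[1, 0.645, -0.35, 0.55, 1, 0.645, -0.35, 0.55, 1, 0.645, -0.35, 0.55, 1, 0.645, -0.35, 0.55, 1, 0.645, -0.35, 0.55, 0, 0, 0, 0, 0, 0, 0, 0])

```text
time_s: 1.8
position: [537.4, -386.8, 99.2]
orientation: [-2.775, -1.469, 0.002]
contact_force: [-0.4, -0.3, 0.4]
width: 59.7
finger_force: 0.0
```

```bash
cat >> h.py <<'E'
from scipy.spatial.transform import Rotation as Ro
def where():
    s=state();y=Ro.from_rotvec(s["orientation"]).as_matrix()[:,1]
    return s["time_s"],np.round(s["position"],1),"yang",round(float(np.degrees(np.arctan2(y[1],y[0]))),1),"w",round(s["width"],1),round(float(s["finger_force"]),1),"F",np.round(s["contact_force"],1)
def off(x,y,z=None,a=None):
    """units to go"""
    s=state();p=s["position"];Y=Ro.from_rotvec(s["orientation"]).as_matrix()[:,1]
    g=np.degrees(np.arctan2(Y[1],Y[0]));u=[(x-p[0])/25,(y-p[1])/25,0 if z is None else (z-p[2])/25,0 if a is None else ((a-g+90)%180-90)/5]
    return np.round(u,2)
E
python3 - <<'E'
from h import *
print(where());print(off(537.5,-387.5,14,-34.2))
n="side"
A=lambda c:(220+(c[0]+.5)/2.6-.5,170+(c[1]+.5)/2.6-.5)
for nm,cs,z in(("box",[(75,348),(338,346),(346,476),(62,478)],60),("tray",[(93,137),(279,139),(278,207),(82,208)],24),("eraser",[(327,286),(368,308),(350,318),(313,298)],13)):
    print(nm,desc([A(c) for c in cs],z,n))
print(onz(n,A((177,240)),90), onz(n,A((180,320)),0)-[0,0,0])
cv2.imwrite("pics/t1.png",cv2.resize(snapshot("top")[170:310,140:480],(800,330),interpolation=cv2.INTER_CUBIC)[:,:,::-1])
E
```

```text
(1.8, array([ 537.4, -386.8,   99.2]), 'yang', -34.2, 'w', 59.7, 0.0, 'F', array([-0.4, -0.3,  0.4]))
[ 0.   -0.03 -3.41  0.  ]
box (array([578.4,  89.8,  60. ]), np.float64(113.4), np.float64(192.6), 177.1)
tray (array([ 589.1, -208.8,   24. ]), np.float64(94.8), np.float64(174.0), 175.5)
eraser (array([465.6, -49.5,  13. ]), np.float64(18.8), np.float64(40.4), 138.8)
[594.68708767 -49.99355518  90.        ] [ 5.95672273e+02 -5.00005224e+01  1.13686838e-13]
```

>>> jog_arm(increments=[0, 0, -0.85, 0, 0, 0, -0.85, 0, 0, 0, -0.85, 0, 0, 0, -0.85, 0, 0, 0, 0, 0, 0, 0, 0, 0])

```text
time_s: 2.45
position: [536.8, -388.2, 15.4]
orientation: [-2.778, -1.466, 0.0]
contact_force: [0.0, -0.5, 0.7]
width: 59.9
finger_force: 0.0
```

>>> jog_arm(increments=[0, 0, 0, 0, 0, 0, 0, 0, 0, 0, 0, 0, 0, 0, 0, 0, 0, 0, 0, 0, 0, 0, 0, 0, 0, 0, 0, 0], claw=1)

```text
time_s: 3.15
position: [538.6, -388.5, 17.2]
orientation: [2.774, 1.467, 0.001]
contact_force: [-1.6, -0.6, 6.0]
width: 22.8
finger_force: 49.9
```

>>> jog_arm(increments=[0, 0, 0.5, 0, 0, 0, 1, 0, 0, 0, 1, 0, 0, 0, 1, 0, 0, 0, 1, 0, 0, 0, 0.5, 0])

```text
time_s: 3.75
position: [538.2, -387.8, 142.9]
orientation: [2.775, 1.467, 0.002]
contact_force: [0.1, -0.6, -2.6]
width: 23.2
finger_force: 49.5
```

Run:
```python
from h import *
print(where());print(off(578.7,87,140,88))
cv2.imwrite("pics/s1.png",cv2.resize(snapshot("side")[100:340,200:440],(600,600),interpolation=cv2.INTER_CUBIC)[:,:,::-1])
```

```text
(3.75, array([ 538.2, -387.8,  142.9]), 'yang', -34.3, 'w', 23.2, 49.5, 'F', array([ 0.1, -0.6, -2.6]))
[  1.62  18.99  -0.12 -11.55]
```

View pics/s1.png

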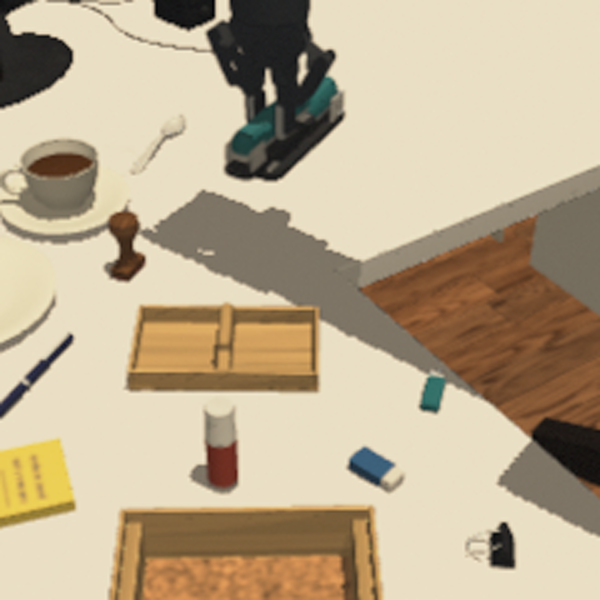

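It holds the stapler level at 23 mm opening, clear of the table. I'll carry it to the box.

>>> jog_arm(increments=[0.08, 0.95, 0, -0.58, 0.08, 0.95, 0, -0.58, 0.08, 0.95, 0, -0.58, 0.08, 0.95, 0, -0.58, 0.08, 0.95, 0, -0.58, 0.08, 0.95, 0, -0.58, 0.08, 0.95, 0, -0.58, 0.08, 0.95, 0, -0.58, 0.08, 0.95, 0, -0.58, 0.08, 0.95, 0, -0.58])

```text
time_s: 4.8
position: [556.6, -148.6, 138.5]
orientation: [-3.056, -0.723, 0.003]
contact_force: [0.2, 0.1, -2.2]
width: 23.1
finger_force: 49.6
```

>>> jog_arm(increments=[0.08, 0.95, 0, -0.58, 0.08, 0.95, 0, -0.58, 0.08, 0.95, 0, -0.58, 0.08, 0.95, 0, -0.58, 0.08, 0.95, 0, -0.58, 0.08, 0.95, 0, -0.58, 0.08, 0.95, 0, -0.58, 0.08, 0.95, 0, -0.58, 0.08, 0.95, 0, -0.58, 0.08, 0.95, 0, -0.58])

```text
time_s: 5.8
position: [576.4, 88.5, 138.4]
orientation: [3.141, -0.065, -0.004]
contact_force: [0.4, -0.9, -2.5]
width: 23.2
finger_force: 49.6
```

>>> jog_arm(increments=[0, 0, -0.8, 0, 0, 0, -0.8, 0, 0, 0, 0, 0, 0, 0, 0, 0])

```text
time_s: 6.2
position: [576.5, 87.5, 98.8]
orientation: [3.141, -0.062, -0.004]
contact_force: [0.7, 0.1, -2.2]
width: 23.3
finger_force: 49.6
```

Run:
```python
from h import *
print(where());print(off(578.7,87,21,88))
a=cv2.resize(snapshot("side")[270:420,200:400],(400,300),interpolation=cv2.INTER_CUBIC)
b=cv2.resize(snapshot("top")[160:280,150:310],(400,300),interpolation=cv2.INTER_CUBIC)
cv2.imwrite("pics/s2.png",np.hstack([a,b])[:,:,::-1])
```

```text
(6.2, array([576.5,  87.5,  98.8]), 'yang', -92.3, 'w', 23.3, 49.6, 'F', array([ 0.7,  0.1, -2.2]))
[ 0.09 -0.02 -3.11  0.05]
```

View pics/s2.png

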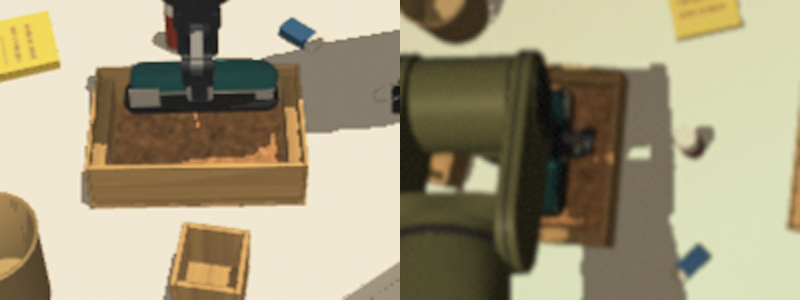

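The stapler is over the box. It spans columns 127–277 against a box middle of 197, so it sits about 4 mm toward the robot. I'll correct and lower it.

>>> jog_arm(increments=[0.16, 0, 0, 0, 0, 0, -0.75, 0, 0, 0, -0.75, 0, 0, 0, -0.75, 0, 0, 0, -0.5, 0, 0, 0, -0.2, 0, 0, 0, -0.1, 0, 0, 0, 0, 0, 0, 0, 0, 0])

```text
time_s: 7.2
position: [582.4, 87.6, 24.9]
orientation: [-3.141, 0.062, -0.003]
contact_force: [0.3, -0.4, -1.8]
width: 22.9
finger_force: 49.6
```

>>> jog_arm(increments=[0, 0, -0.08, 0, 0, 0, -0.06, 0, 0, 0, 0, 0])

```text
time_s: 7.5
position: [582.1, 87.6, 21.2]
orientation: [-3.141, 0.062, -0.002]
contact_force: [-1.2, 0.4, 2.2]
width: 23.2
finger_force: 50.1
```

>>> jog_arm(increments=[0, 0, 0, 0, 0, 0, 0, 0, 0, 0, 0, 0, 0, 0, 0, 0], claw=0.45)

```text
time_s: 7.9
position: [581.6, 87.5, 20.4]
orientation: [-3.141, 0.062, -0.0]
contact_force: [-0.0, 0.8, -0.5]
width: 47.3
finger_force: 0.0
```

>>> jog_arm(increments=[0, 0, 0.6, 0, 0, 0, 1, 0, 0, 0, 1, 0, 0, 0, 1, 0, 0, 0, 1, 0, 0, 0, 0.4, 0])

```text
time_s: 8.5
position: [583.4, 87.7, 149.8]
orientation: [-3.14, 0.062, -0.01]
contact_force: [-0.9, -1.4, 0.4]
width: 46.9
finger_force: 0.0
```

Run:
```python
from h import *
print(where());print(off(589.6,-212.5,150,-4.2))
```

```text
(8.5, array([583.4,  87.7, 149.8]), 'yang', -92.3, 'w', 46.9, 0.0, 'F', array([-0.9, -1.4,  0.4]))
[ 2.500e-01 -1.201e+01  1.000e-02  1.761e+01]
```

>>> jog_arm(increments=[0.01, -0.67, 0, 0.98, 0.01, -0.67, 0, 0.98, 0.01, -0.67, 0, 0.98, 0.01, -0.67, 0, 0.98, 0.01, -0.67, 0, 0.98, 0.01, -0.67, 0, 0.98, 0.01, -0.67, 0, 0.98, 0.01, -0.67, 0, 0.98, 0.01, -0.67, 0, 0.98, 0.01, -0.67, 0, 0.98])

```text
time_s: 9.5
position: [583.7, -80.6, 145.1]
orientation: [-2.881, -1.251, 0.001]
contact_force: [0.1, -0.2, -0.2]
width: 46.9
finger_force: 0.0
```

>>> jog_arm(increments=[0.01, -0.67, -0.2, 0.98, 0.01, -0.67, -0.2, 0.98, 0.01, -0.67, -0.2, 0.98, 0.01, -0.67, -0.2, 0.98, 0.01, -0.67, -0.2, 0.98, 0.01, -0.67, -0.2, 0.98, 0.01, -0.67, -0.2, 0.98, 0.01, -0.67, -0.2, 0.98, 0, 0, 0, 0, 0, 0, 0, 0])

```text
time_s: 10.5
position: [585.7, -213.7, 105.1]
orientation: [-2.301, -2.138, -0.0]
contact_force: [0.8, 0.5, -0.6]
width: 46.8
finger_force: 0.0
```

Run:
```python
from h import *
print(where());print(off(589.6,-212.5,18,-4.2))
a=cv2.resize(snapshot("side")[210:270,230:350],(800,400),interpolation=cv2.INTER_CUBIC)
b=snapshot("side")[290:380,230:365]; b=cv2.resize(b,(300,200),interpolation=cv2.INTER_CUBIC)
c=cv2.resize(snapshot("top")[180:270,185:320],(300,200),interpolation=cv2.INTER_CUBIC)
d=np.zeros((200,800,3),np.uint8);d[:,:300]=b;d[:,300:600]=c
cv2.imwrite("pics/s3.png",np.vstack([a,d])[:,:,::-1])
```

```text
(10.5, array([ 585.7, -213.7,  105.1]), 'yang', -4.2, 'w', 46.8, 0.0, 'F', array([ 0.8,  0.5, -0.6]))
[ 0.15  0.05 -3.48  0.  ]
```

View pics/s3.png

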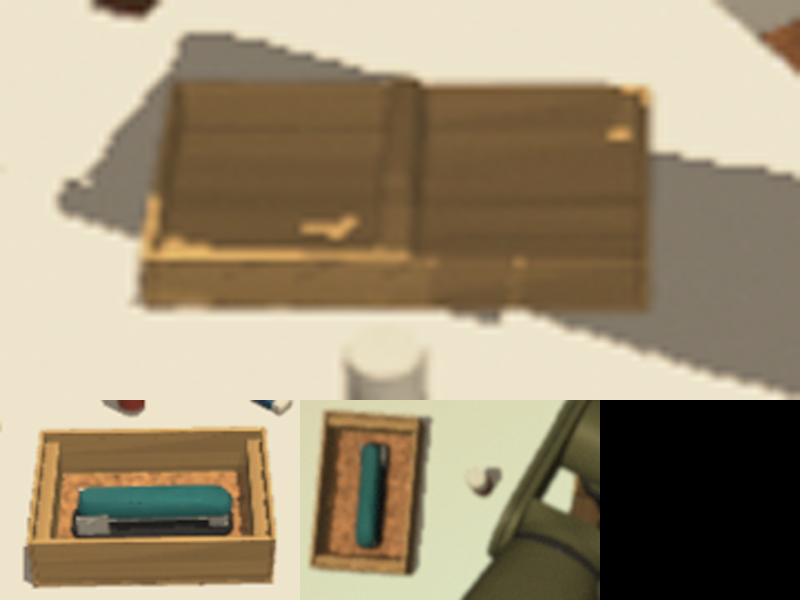

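The stapler lies flat on the box floor, centred lengthways and clear of the steps. Next is the tray.

>>> jog_arm(increments=[0.15, 0.05, -0.6, 0, 0, 0, -0.9, 0, 0, 0, -0.9, 0, 0, 0, -0.7, 0, 0, 0, -0.38, 0, 0, 0, 0, 0, 0, 0, 0, 0])

```text
time_s: 11.35
position: [590.3, -212.8, 18.7]
orientation: [2.298, 2.141, 0.0]
contact_force: [-0.1, 0.4, 0.0]
width: 47.0
finger_force: 0.0
```

>>> jog_arm(increments=[0, 0, 0, 0, 0, 0, 0, 0, 0, 0, 0, 0, 0, 0, 0, 0, 0, 0, 0, 0, 0, 0, 0, 0, 0, 0, 0, 0], claw=1, squeeze=60)

```text
time_s: 12.05
position: [590.7, -213.2, 19.7]
orientation: [2.297, 2.14, 0.001]
contact_force: [-0.3, 0.3, 5.2]
width: 11.1
finger_force: 61.8
```

>>> jog_arm(increments=[0, 0, 0.5, 0, 0, 0, 1, 0, 0, 0, 1, 0, 0, 0, 1, 0, 0, 0, 1, 0, 0, 0, 1, 0, 0, 0, 0.5, 0])

```text
time_s: 12.75
position: [590.4, -212.9, 171.0]
orientation: [2.297, 2.139, 0.002]
contact_force: [1.2, 0.1, -1.4]
width: 10.8
finger_force: 60.8
```

Run:
```python
from h import *
print(where());print(off(578.7,87,150,-2.2))
```

```text
(12.75, array([ 590.4, -212.9,  171. ]), 'yang', -4.1, 'w', 10.8, 60.8, 'F', array([ 1.2,  0.1, -1.4]))
[-0.47 12.   -0.84  0.37]
```

>>> jog_arm(increments=[-0.04, 0.92, 0, 0.03, -0.04, 0.92, 0, 0.03, -0.04, 0.92, 0, 0.03, -0.04, 0.92, 0, 0.03, -0.04, 0.92, 0, 0.03, -0.04, 0.92, 0, 0.03, -0.04, 0.92, 0, 0.03, -0.04, 0.92, 0, 0.03, -0.04, 0.92, 0, 0.03, -0.04, 0.92, 0, 0.03])

```text
time_s: 13.75
position: [578.9, 18.3, 167.3]
orientation: [-2.269, -2.17, 0.002]
contact_force: [0.1, 0.2, -1.8]
width: 10.4
finger_force: 60.8
```

>>> jog_arm(increments=[-0.04, 0.92, 0, 0.03, -0.04, 0.92, 0, 0.03, 0, 0.96, 0, 0, 0, 0, -0.8, 0, 0, 0, -0.8, 0, 0, 0, -0.8, 0, 0, 0, -0.6, 0, 0, 0, 0, 0, 0, 0, 0, 0])

```text
time_s: 14.65
position: [577.6, 87.2, 93.1]
orientation: [-2.265, -2.177, 0.001]
contact_force: [0.7, -0.7, -1.4]
width: 11.0
finger_force: 60.6
```

Run:
```python
from h import *
print(where());print(off(578.7,87,90,-2.2))
a=cv2.resize(snapshot("side")[270:390,220:380],(800,600),interpolation=cv2.INTER_CUBIC)
t=snapshot("top");cv2.imwrite("pics/t4full.png",t[:,:,::-1])
a[:240,:320][...]=a[:240,:320]
cv2.imwrite("pics/s4.png",a[:,:,::-1])
```

```text
(14.65, array([577.6,  87.2,  93.1]), 'yang', -2.3, 'w', 11.0, 60.6, 'F', array([ 0.7, -0.7, -1.4]))
[ 0.04 -0.01 -0.13  0.01]
```

View pics/s4.png

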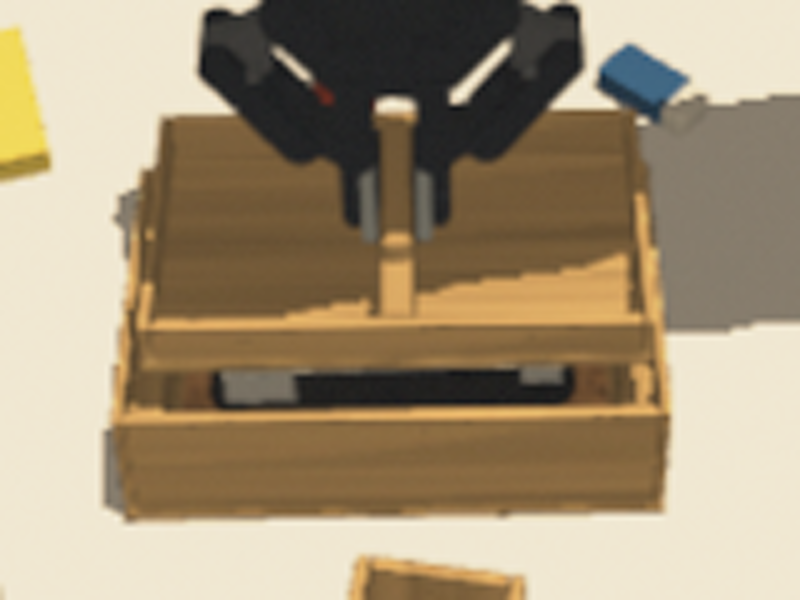

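Viewed from the side, the tray hangs level over the box. Its front bottom edge runs (142..650, 362) and the box's front rim runs (118..668, 418). I'll compare the two in the same camera.

Run:
```python
from h import *
np.set_printoptions(suppress=True,precision=1)
A=lambda c:(220+(c[0]+.5)/5-.5,270+(c[1]+.5)/5-.5)
for c,z in(((142,364),73.4),((650,364),73.4),((118,419),60),((668,416),60),((148,326),97.4),((658,323),97.4),((125,519),0),((662,510),0)): print(c,z,onz("side",A(c),z))
t=cv2.imread("pics/t4full.png");cv2.imwrite("pics/t4.png",cv2.resize(t[170:275,180:260],(600,788))[:600] if 0 else cv2.resize(t[175:270,180:260],(500,594),interpolation=cv2.INTER_CUBIC))
```

```text
(142, 364) 73.4 [666.6 128.6  73.4]
(650, 364) 73.4 [492.2 139.2  73.4]
(118, 419) 60 [675.4 141.1  60. ]
(668, 416) 60 [486.8 151.3  60. ]
(148, 326) 97.4 [662.2 131.3  97.4]
(658, 323) 97.4 [490.8 140.4  97.4]
(125, 519) 0 [678.9 141.1   0. ]
(662, 510) 0 [485.5 149.1   0. ]
```

View pics/t4.png

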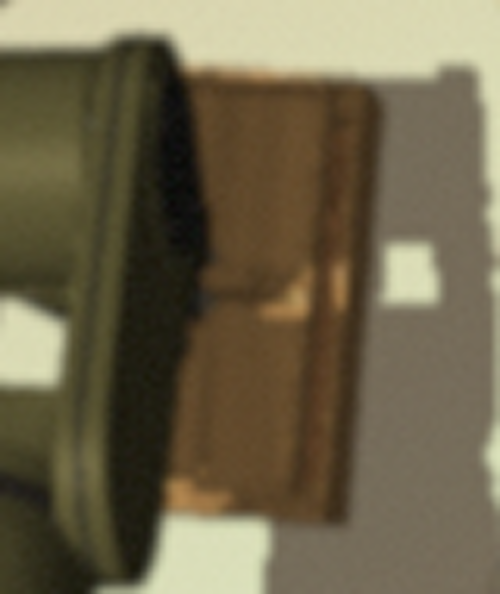

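Relative to the box, the tray is about 2.5 mm short in x and 1.5 mm short in y. I'll correct that and lower it gently.

>>> jog_arm(increments=[0.1, 0.06, 0, 0, 0, 0, -0.3, 0, 0, 0, -0.3, 0, 0, 0, -0.2, 0, 0, 0, -0.1, 0, 0, 0, 0, 0, 0, 0, 0, 0])

```text
time_s: 15.45
position: [580.3, 88.8, 70.8]
orientation: [-2.265, -2.177, 0.0]
contact_force: [-0.9, -0.5, -1.4]
width: 11.2
finger_force: 60.7
```

>>> jog_arm(increments=[0, 0, -0.06, 0, 0, 0, -0.04, 0, 0, 0, 0, 0])

```text
time_s: 15.75
position: [580.2, 88.8, 68.3]
orientation: [-2.265, -2.177, 0.0]
contact_force: [-0.3, 0.3, -1.1]
width: 10.7
finger_force: 60.7
```

>>> jog_arm(increments=[0, 0, -0.04, 0, 0, 0, -0.04, 0, 0, 0, 0, 0, 0, 0, 0, 0])

```text
time_s: 16.15
position: [580.5, 88.8, 67.7]
orientation: [2.265, 2.177, -0.0]
contact_force: [-3.3, -0.2, 5.7]
width: 10.9
finger_force: 61.7
```

Contact came at exactly the seated height. I'll release, rise and go on to the glue stick.

>>> jog_arm(increments=[0, 0, 0, 0, 0, 0, 0, 0, 0, 0, 0, 0, 0, 0, 0.5, 0, 0, 0, 0.8, 0, 0, 0, 1, 0, 0, 0, 0.7, 0], claw=0.5)

```text
time_s: 16.85
position: [581.2, 88.8, 144.0]
orientation: [2.264, 2.176, 0.003]
contact_force: [0.5, 0.2, 0.6]
width: 42.6
finger_force: 0.0
```

>>> jog_arm(increments=[0.1, -0.92, 0.2, 0, 0.1, -0.92, 0, 0, 0.1, -0.92, 0, 0, 0.1, -0.92, 0, 0, 0.1, -0.92, 0, 0, 0.1, -0.95, 0, 0, 0, 0, 0, 0, 0, 0, 0, 0], claw=0.25)

```text
time_s: 17.65
position: [595.5, -50.1, 147.0]
orientation: [2.266, 2.176, 0.001]
contact_force: [-0.2, -0.2, 0.2]
width: 64.1
finger_force: 0.0
```

Run:
```python
from h import *
print(where());print(off(596,-50,64))
a=cv2.resize(snapshot("side")[240:380,230:380],(640,597),interpolation=cv2.INTER_CUBIC)
cv2.imwrite("pics/s5.png",a[:,:,::-1])
```

```text
(17.65, array([595.5, -50.1, 147. ]), 'yang', -2.3, 'w', 64.1, 0.0, 'F', array([-0.2, -0.2,  0.2]))
[ 0.02  0.   -3.32  0.  ]
```

View pics/s5.png

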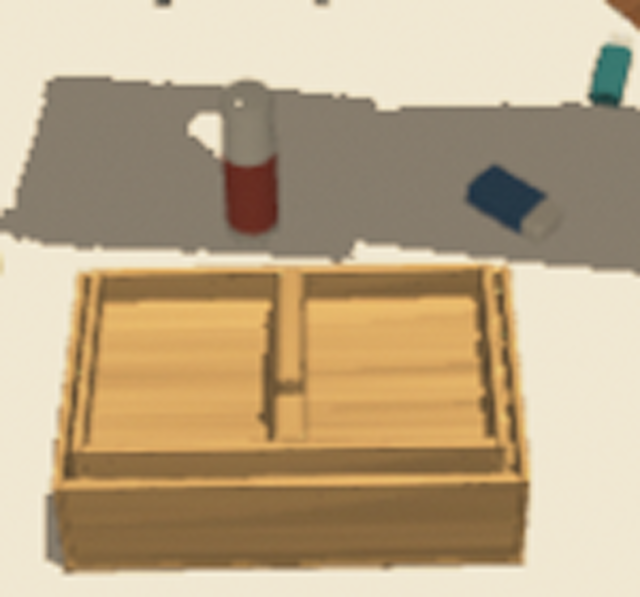

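The tray sits level inside the box with gaps all round. Now I grip the glue stick near its top.

>>> jog_arm(increments=[0, 0, -0.8, 0, 0, 0, -0.8, 0, 0, 0, -0.8, 0, 0, 0, -0.6, 0, 0, 0, -0.3, 0, 0, 0, 0, 0])

```text
time_s: 18.3
position: [594.5, -49.3, 62.7]
orientation: [-2.263, -2.177, 0.002]
contact_force: [0.7, -0.3, 0.5]
width: 64.1
finger_force: 0.0
```

>>> jog_arm(increments=[0, 0, 0, 0, 0, 0, 0, 0, 0, 0, 0, 0, 0, 0, 0, 0, 0, 0, 0, 0, 0, 0, 0, 0, 0, 0, 0, 0], claw=1, squeeze=40)

```text
time_s: 19.0
position: [596.3, -50.2, 65.2]
orientation: [2.264, 2.176, 0.002]
contact_force: [-0.0, -0.3, 6.1]
width: 25.0
finger_force: 39.5
```

>>> jog_arm(increments=[0, 0, 0.5, 0, 0, 0, 1, 0, 0, 0, 1, 0, 0, 0, 1, 0, 0, 0, 1, 0, 0, 0, 0, 0])

```text
time_s: 19.6
position: [597.5, -50.3, 181.2]
orientation: [2.26, 2.173, 0.007]
contact_force: [-0.2, 0.1, -0.5]
width: 25.0
finger_force: 39.3
```

Run:
```python
from h import *
print(where());print(off(574,229.5,175))
```

```text
(19.6, array([597.5, -50.3, 181.2]), 'yang', -2.3, 'w', 25.0, 39.3, 'F', array([-0.2,  0.1, -0.5]))
[-0.94 11.19 -0.25  0.  ]
```

>>> jog_arm(increments=[-0.08, 0.93, 0, 0, -0.08, 0.93, 0, 0, -0.08, 0.93, 0, 0, -0.08, 0.93, 0, 0, -0.08, 0.93, 0, 0, -0.08, 0.93, 0, 0, -0.08, 0.93, 0, 0, -0.08, 0.93, 0, 0, -0.08, 0.93, 0, 0, -0.08, 0.93, 0, 0])

```text
time_s: 20.6
position: [574.1, 183.3, 174.6]
orientation: [-2.264, -2.176, 0.004]
contact_force: [-0.4, -0.3, -0.9]
width: 24.8
finger_force: 39.3
```

>>> jog_arm(increments=[-0.08, 0.93, 0, 0, -0.06, 0.96, 0, 0, 0, 0, -0.8, 0, 0, 0, -0.8, 0, 0, 0, 0, 0, 0, 0, 0, 0])

```text
time_s: 21.2
position: [570.9, 229.5, 135.1]
orientation: [-2.264, -2.176, 0.004]
contact_force: [0.2, 0.5, 0.2]
width: 24.4
finger_force: 39.3
```

Run:
```python
from h import *
print(where());print(off(574,229.5,70))
a=cv2.resize(snapshot("side")[330:450,240:360],(400,400),interpolation=cv2.INTER_CUBIC)
b=cv2.resize(snapshot("top")[190:250,130:190],(400,400),interpolation=cv2.INTER_CUBIC)
cv2.imwrite("pics/s6.png",np.hstack([a,b])[:,:,::-1])
```

```text
(21.2, array([570.9, 229.5, 135.1]), 'yang', -2.3, 'w', 24.4, 39.3, 'F', array([0.2, 0.5, 0.2]))
[ 0.12  0.   -2.6   0.  ]
```

View pics/s6.png

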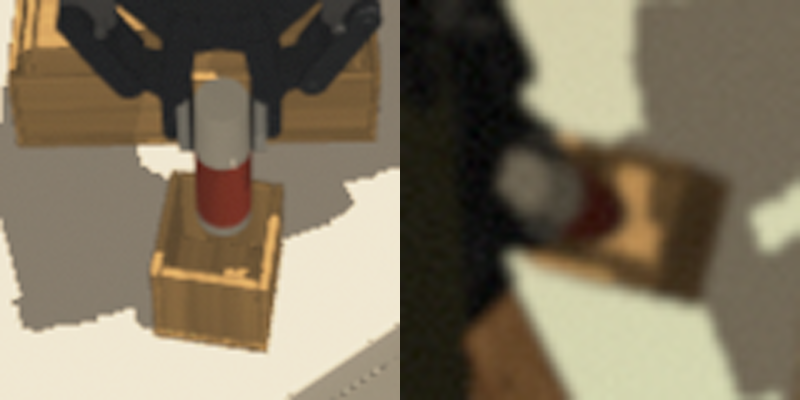

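The glue stick's foot is over the cup in both views. I'll check the offset numerically in the side view.

Run:
```python
from h import *
np.set_printoptions(suppress=True,precision=1)
A=lambda c:(240+(c[0]+.5)/3.333-.5,330+(c[1]+.5)/3.333-.5)
print("cup",desc([A(c) for c in((174,172),(284,185),(275,285),(150,268))],60,"side"))
print("glue foot front",onz("side",A((223,233)),70.5),"sides",onz("side",A((196,215)),70),onz("side",A((250,215)),70))
T=lambda c:(130+(c[0]-400+.5)/6.667-.5,190+(c[1]+.5)/6.667-.5)
print("top cap",onz("top",T((527,180)),160.5),"foot right",onz("top",T((618,212)),70.5))
```

```text
cup (array([571.8, 230.4,  60. ]), np.float64(51.7), np.float64(54.1), 169.0)
glue foot front [571.1 240.1  70.5] sides [583.3 229.8  70. ] [558.  231.3  70. ]
top cap [572.7 226.  160.5] foot right [572.5 222.1  70.5]
```

>>> jog_arm(increments=[0.08, 0.08, 0, 0, 0, 0, -0.6, 0, 0, 0, -0.6, 0, 0, 0, -0.5, 0, 0, 0, -0.4, 0, 0, 0, -0.3, 0, 0, 0, -0.1, 0, 0, 0, 0, 0, 0, 0, 0, 0])

```text
time_s: 22.2
position: [574.2, 231.9, 74.4]
orientation: [2.265, 2.177, 0.001]
contact_force: [0.0, 0.3, 0.0]
width: 24.9
finger_force: 39.3
```

>>> jog_arm(increments=[0, 0, -0.1, 0, 0, 0, -0.06, 0, 0, 0, 0, 0, 0, 0, 0, 0])

```text
time_s: 22.6
position: [574.1, 231.9, 70.2]
orientation: [2.265, 2.177, 0.001]
contact_force: [0.8, 0.4, 1.0]
width: 24.5
finger_force: 39.3
```

>>> jog_arm(increments=[0, 0, 0, 0, 0, 0, 0, 0, 0, 0, 0, 0, 0, 0, 0, 0, 0, 0, 0, 0], claw=0.4)

```text
time_s: 23.1
position: [573.7, 231.8, 69.8]
orientation: [-2.265, -2.177, 0.0]
contact_force: [0.1, 0.3, 0.4]
width: 51.4
finger_force: 0.0
```

>>> jog_arm(increments=[0, 0, 0.5, 0, 0, 0, 1, 0, 0, 0, 1, 0, 0, 0, 1, 0, 0, 0, 0, 0])

```text
time_s: 23.6
position: [576.7, 232.7, 163.4]
orientation: [2.262, 2.174, 0.013]
contact_force: [0.1, 0.0, 0.4]
width: 51.6
finger_force: 0.0
```

Run:
```python
from h import *
print(where());print(off(465.2,-52,70,47.5))
cv2.imwrite("pics/s7.png",snapshot("side")[230:450,220:420,::-1])
```

```text
(23.6, array([576.7, 232.7, 163.4]), 'yang', -2.3, 'w', 51.6, 0.0, 'F', array([0.1, 0. , 0.4]))
[ -4.46 -11.39  -3.74   9.95]
```

View pics/s7.png

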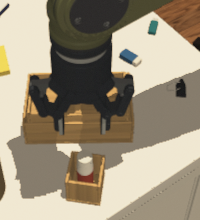

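The glue stick stands in the cup. Eraser next.

>>> jog_arm(increments=[-0.37, -0.95, 0, 0.83, -0.37, -0.95, 0, 0.83, -0.37, -0.95, 0, 0.83, -0.37, -0.95, 0, 0.83, -0.37, -0.95, 0, 0.83, -0.37, -0.95, 0, 0.83, -0.37, -0.95, 0, 0.83, -0.37, -0.95, 0, 0.83, -0.37, -0.95, 0, 0.83, -0.37, -0.95, 0, 0.83])

```text
time_s: 24.65
position: [479.9, -6.5, 156.0]
orientation: [-1.341, -2.838, 0.001]
contact_force: [0.3, -0.3, -0.0]
width: 51.5
finger_force: 0.0
```

>>> jog_arm(increments=[-0.37, -0.95, 0, 0.83, -0.37, -0.94, 0, 0.83, 0, 0, -1, 0, 0, 0, -1, 0, 0, 0, -1, 0, 0, 0, -0.8, 0, 0, 0, 0, 0, 0, 0, 0, 0])

```text
time_s: 25.45
position: [462.1, -52.8, 61.7]
orientation: [-1.137, -2.927, 0.0]
contact_force: [-0.2, 0.8, 1.2]
width: 50.9
finger_force: 0.0
```

Run:
```python
from h import *
print(where());print(off(465.2,-52,3,47.5))
im=snapshot("side")
for b in rects(im,(100,90,30),(125,255,255),(325,265,375,305)): print(b.mean(0),desc(b,8,"side"))
im=cv2.imread("pics/side0.png")[:,:,::-1].copy()
for b in rects(im,(100,90,30),(125,255,255),(325,265,375,305)): print(b.mean(0),desc(b,8,"side"))
```

```text
(25.45, array([462.1, -52.8,  61.7]), 'yang', 47.5, 'w', 50.9, 0.0, 'F', array([-0.2,  0.8,  1.2]))
[ 0.12  0.03 -2.35 -0.01]
[347.41911721 285.5514698 ] (array([470.6, -56. ,   8. ]), np.float64(27.9), np.float64(35.0), 135.4)
[347.38602996 285.60661697] (array([470.7, -55.9,   8. ]), np.float64(28.2), np.float64(35.0), 135.4)
```

>>> jog_arm(increments=[0.12, 0.03, -0.7, 0, 0, 0, -0.7, 0, 0, 0, -0.5, 0, 0, 0, -0.3, 0, 0, 0, -0.1, 0, 0, 0, 0, 0, 0, 0, 0, 0])

```text
time_s: 26.2
position: [466.4, -52.3, 5.5]
orientation: [1.137, 2.927, 0.0]
contact_force: [0.0, -0.1, -0.2]
width: 51.1
finger_force: 0.0
```

>>> jog_arm(increments=[0, 0, 0, 0, 0, 0, 0, 0, 0, 0, 0, 0, 0, 0, 0, 0, 0, 0, 0, 0, 0, 0, 0, 0], claw=1, squeeze=25)

```text
time_s: 26.8
position: [466.4, -52.4, 5.5]
orientation: [1.137, 2.927, 0.0]
contact_force: [-0.6, 0.4, 5.2]
width: 20.4
finger_force: 26.6
```

Gripped at 20 mm (eraser width 22). I'll lift it and carry it to the near compartment at (535.5, 90.6).

>>> jog_arm(increments=[0, 0, 0.5, 0, 0, 0, 1, 0, 0, 0, 1, 0, 0, 0, 1, 0, 0, 0, 1, 0, 0, 0, 0.7, 0, 0, 0, 0, 0])

```text
time_s: 27.5
position: [467.5, -52.6, 138.1]
orientation: [1.136, 2.923, 0.001]
contact_force: [0.7, -0.3, -0.0]
width: 20.2
finger_force: 26.0
```

Run:
```python
from h import *
print(where());print(off(534.5,90.6,57,87.7))
```

```text
(27.5, array([467.5, -52.6, 138.1]), 'yang', 47.5, 'w', 20.2, 26.0, 'F', array([ 0.7, -0.3, -0. ]))
[ 2.68  5.73 -3.24  8.03]
```

>>> jog_arm(increments=[0.3, 0.64, 0, 0.89, 0.3, 0.64, 0, 0.89, 0.3, 0.64, 0, 0.89, 0.3, 0.64, 0, 0.89, 0.3, 0.64, 0, 0.89, 0.3, 0.64, 0, 0.89, 0.3, 0.64, 0, 0.89, 0.3, 0.64, 0, 0.89, 0.3, 0.64, 0, 0.89, 0, 0, 0, 0])

```text
time_s: 28.5
position: [532.8, 93.0, 133.3]
orientation: [-0.063, -3.139, -0.0]
contact_force: [0.1, 0.8, -0.6]
width: 20.3
finger_force: 26.0
```

>>> jog_arm(increments=[0, 0, -0.7, 0, 0, 0, -0.7, 0, 0, 0, -0.7, 0, 0, 0, -0.5, 0, 0, 0, -0.2, 0, 0, 0, 0, 0, 0, 0, 0, 0])

```text
time_s: 29.2
position: [533.7, 91.7, 65.4]
orientation: [0.067, 3.14, 0.0]
contact_force: [-1.3, 0.8, -0.5]
width: 20.1
finger_force: 26.0
```

>>> jog_arm(increments=[0, 0, -0.2, 0, 0, 0, -0.12, 0, 0, 0, 0, 0])

```text
time_s: 29.5
position: [533.8, 91.8, 57.5]
orientation: [0.066, 3.14, 0.0]
contact_force: [-0.4, -0.3, 1.9]
width: 20.4
finger_force: 26.3
```

>>> jog_arm(increments=[0, 0, 0, 0, 0, 0, 0, 0, 0, 0, 0, 0, 0, 0, 0, 0], claw=0.55)

```text
time_s: 29.9
position: [533.2, 91.8, 56.7]
orientation: [-0.066, -3.141, 0.0]
contact_force: [0.6, -0.6, -0.0]
width: 38.1
finger_force: 0.0
```

>>> jog_arm(increments=[0, 0, 0.5, 0, 0, 0, 1, 0, 0, 0, 1, 0, 0, 0, 0.8, 0, 0, 0, 0, 0])

```text
time_s: 30.4
position: [536.0, 92.0, 144.0]
orientation: [0.066, 3.133, 0.001]
contact_force: [-0.0, 0.9, 0.4]
width: 38.5
finger_force: 0.0
```

Run:
```python
from h import *
print(where());print(off(402.5,-145.2,60,163))
im=snapshot("side")
for b in rects(im,(100,90,20),(125,255,255),(230,260,380,360)): print(b.mean(0),desc(b,60,"side"))
s0=cv2.imread("pics/side0.png")[:,:,::-1].copy()
for i in(s0,im):
  for b in rects(i,(78,90,20),(100,255,255),(360,240,390,275)): print("mem",b.mean(0),desc(b,6,"side"))
```

```text
(30.4, array([536.,  92., 144.]), 'yang', 87.6, 'w', 38.5, 0.0, 'F', array([-0. ,  0.9,  0.4]))
[-5.34 -9.49 -3.36 15.08]
[321.25 327.25] (array([537.6,  92.9,  60. ]), np.float64(27.8), np.float64(32.5), 176.5)
mem [372.6191175  257.02647209] (array([ 402.5, -143.4,    6. ]), np.float64(15.7), np.float64(45.3), 73.0)
mem [372.6191175  257.02647209] (array([ 402.5, -143.4,    6. ]), np.float64(15.7), np.float64(45.3), 73.0)
```

The eraser is in the tray compartment. Now the memory stick, turning the other way to stay in joint range.

>>> jog_arm(increments=[-0.26, -0.45, 0, -1, -0.26, -0.45, 0, -1, -0.26, -0.45, 0, -1, -0.26, -0.45, 0, -1, -0.26, -0.45, 0, -1, -0.26, -0.45, 0, -1, -0.26, -0.45, 0, -1, -0.26, -0.45, 0, -1, -0.26, -0.45, 0, -1, -0.26, -0.45, 0, -1])

```text
time_s: 31.45
position: [467.0, -21.0, 137.7]
orientation: [-1.391, -2.814, 0.001]
contact_force: [-1.0, 0.4, -0.4]
width: 38.3
finger_force: 0.0
```

>>> jog_arm(increments=[-0.26, -0.45, 0, -1, -0.26, -0.45, 0, -1, -0.26, -0.45, 0, -1, -0.26, -0.45, 0, -1, -0.26, -0.45, 0, -1, -0.26, -0.45, 0, -1, -0.26, -0.45, 0, -1, -0.26, -0.45, 0, -1, -0.26, -0.45, 0, -1, -0.26, -0.45, 0, -1])

```text
time_s: 32.45
position: [402.1, -133.2, 137.7]
orientation: [-2.45, -1.962, 0.002]
contact_force: [-0.3, -0.8, -0.3]
width: 38.3
finger_force: 0.0
```

>>> jog_arm(increments=[-0.12, -0.45, -0.9, -0.92, 0, 0, -0.9, 0, 0, 0, -0.9, 0, 0, 0, -0.5, 0, 0, 0, 0, 0, 0, 0, 0, 0])

```text
time_s: 33.05
position: [400.3, -144.4, 59.3]
orientation: [-2.525, -1.868, 0.0]
contact_force: [0.1, 0.3, -0.3]
width: 38.4
finger_force: 0.0
```

Run:
```python
from h import *
print(where(),state()["qpos"]);print(off(402.5,-145.2,3,163))
```

```text
(33.05, array([ 400.3, -144.4,   59.3]), 'yang', -17.0, 'w', 38.4, 0.0, 'F', array([ 0.1,  0.3, -0.3])) [-4.72435999e-01 -2.13391533e-01  2.28306948e+00  5.88223998e-06
  1.07249543e+00 -1.75644650e-01]
[ 0.09 -0.03 -2.25  0.  ]
```

>>> jog_arm(increments=[0.07, -0.03, -0.7, 0, 0, 0, -0.7, 0, 0, 0, -0.5, 0, 0, 0, -0.25, 0, 0, 0, -0.08, 0, 0, 0, 0, 0, 0, 0, 0, 0])

```text
time_s: 33.75
position: [402.7, -145.5, 4.3]
orientation: [2.525, 1.868, 0.001]
contact_force: [0.7, -0.7, 1.2]
width: 38.4
finger_force: 0.0
```

>>> jog_arm(increments=[0, 0, 0, 0, 0, 0, 0, 0, 0, 0, 0, 0, 0, 0, 0, 0, 0, 0, 0, 0, 0, 0, 0, 0], claw=1, squeeze=25)

```text
time_s: 34.35
position: [402.6, -145.5, 4.3]
orientation: [2.525, 1.868, 0.001]
contact_force: [-1.3, 0.3, 6.4]
width: 17.0
finger_force: 26.2
```

>>> jog_arm(increments=[0, 0, 0.5, 0, 0, 0, 1, 0, 0, 0, 1, 0, 0, 0, 1, 0, 0, 0, 1, 0, 0, 0, 1, 0, 0, 0, 0.2, 0, 0, 0, 0, 0])

```text
time_s: 35.15
position: [402.4, -145.4, 146.9]
orientation: [2.524, 1.867, 0.001]
contact_force: [1.1, -0.7, -0.2]
width: 16.8
finger_force: 25.6
```

Run:
```python
from h import *
print(where());print(off(627,87.5,56,-92.3))
```

```text
(35.15, array([ 402.4, -145.4,  146.9]), 'yang', -17.0, 'w', 16.8, 25.6, 'F', array([ 1.1, -0.7, -0.2]))
[  8.98   9.32  -3.64 -15.06]
```

>>> jog_arm(increments=[0.5, 0.52, 0, -0.84, 0.5, 0.52, 0, -0.84, 0.5, 0.52, 0, -0.84, 0.5, 0.52, 0, -0.84, 0.5, 0.52, 0, -0.84, 0.5, 0.52, 0, -0.84, 0.5, 0.52, 0, -0.84, 0.5, 0.52, 0, -0.84, 0.5, 0.52, 0, -0.84, 0.5, 0.52, 0, -0.84])

```text
time_s: 36.15
position: [526.1, -14.4, 143.4]
orientation: [-3.027, -0.834, 0.006]
contact_force: [-0.7, 0.4, -0.4]
width: 16.8
finger_force: 25.6
```

>>> jog_arm(increments=[0.5, 0.52, 0, -0.84, 0.5, 0.52, 0, -0.84, 0.5, 0.52, 0, -0.84, 0.5, 0.52, 0, -0.84, 0.5, 0.52, 0, -0.84, 0.5, 0.52, 0, -0.84, 0.5, 0.52, 0, -0.84, 0.5, 0.48, 0, -0.84, 0, 0, 0, 0, 0, 0, 0, 0])

```text
time_s: 37.15
position: [625.8, 87.7, 143.9]
orientation: [3.14, -0.069, -0.006]
contact_force: [-0.1, 0.4, -0.3]
width: 16.8
finger_force: 25.6
```

Run:
```python
from h import *
print(where());print(off(627,87.5,56,-92.3))
```

```text
(37.15, array([625.8,  87.7, 143.9]), 'yang', -92.5, 'w', 16.8, 25.6, 'F', array([-0.1,  0.4, -0.3]))
[ 0.05 -0.01 -3.52  0.04]
```

>>> jog_arm(increments=[0.15, 0, 0, 0, 0, 0, -0.7, 0, 0, 0, -0.7, 0, 0, 0, -0.7, 0, 0, 0, -0.6, 0, 0, 0, -0.4, 0, 0, 0, -0.2, 0, 0, 0, 0, 0, 0, 0, 0, 0])

```text
time_s: 38.05
position: [631.4, 87.9, 64.2]
orientation: [-3.141, 0.072, -0.002]
contact_force: [0.7, -0.2, 0.8]
width: 16.6
finger_force: 25.6
```

>>> jog_arm(increments=[0, 0, -0.2, 0, 0, 0, -0.12, 0, 0, 0, 0, 0, 0, 0, 0, 0])

```text
time_s: 38.45
position: [631.3, 87.8, 56.3]
orientation: [-3.141, 0.072, -0.002]
contact_force: [-0.2, 0.3, 3.3]
width: 16.9
finger_force: 25.9
```

>>> jog_arm(increments=[0, 0, 0, 0, 0, 0, 0, 0, 0, 0, 0, 0, 0, 0, 0, 0], claw=0.55)

```text
time_s: 38.85
position: [630.6, 87.7, 55.2]
orientation: [3.141, -0.072, -0.001]
contact_force: [0.4, -0.3, -0.1]
width: 38.1
finger_force: 0.0
```

>>> jog_arm(increments=[0, 0, 0.5, 0, 0, 0, 1, 0, 0, 0, 1, 0, 0, 0, 1, 0, 0, -1, 0, 0, 0, -1, 0, 0, 0, -1, 0, 0, 0, -1, 0, 0, 0, -1, 0, 0, 0, -1, 0, 0])

```text
time_s: 39.85
position: [631.0, -63.2, 144.3]
orientation: [3.141, -0.072, 0.002]
contact_force: [0.0, 0.6, 0.4]
width: 38.4
finger_force: 0.0
```

>>> jog_arm(increments=[0, -1, 0, 0, 0, -1, 0, 0, 0, -1, 0, 0, 0, -1, 0, 0, 0, 0, 0, 0])

```text
time_s: 40.35
position: [631.0, -165.0, 144.3]
orientation: [3.139, -0.077, 0.002]
contact_force: [-0.5, 0.1, -0.3]
width: 38.3
finger_force: 0.0
```

Run:
```python
from h import *
print(where())
im=snapshot("side");t=snapshot("top")
a=cv2.resize(im[270:440,230:370],(494,600),interpolation=cv2.INTER_CUBIC)
b=cv2.resize(t[175:275,145:250],(306,291),interpolation=cv2.INTER_CUBIC)
c=np.zeros((600,306,3),np.uint8);c[:291]=b;c[300:530]=cv2.resize(im,(306,230))
cv2.imwrite("pics/fin.png",np.hstack([a,c])[:,:,::-1])
```

```text
(40.35, array([ 631. , -165. ,  144.3]), 'yang', -92.8, 'w', 38.3, 0.0, 'F', array([-0.5,  0.1, -0.3]))
```

View pics/fin.png

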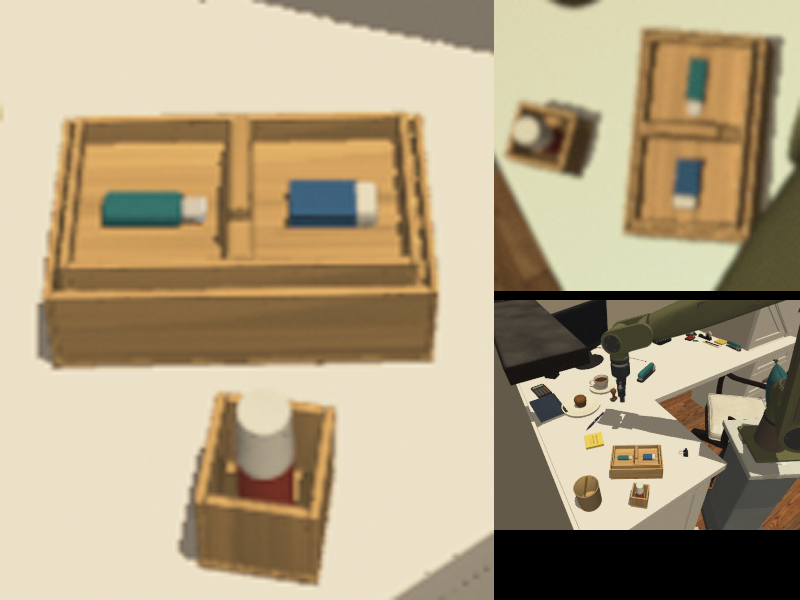

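The last view shows the memory stick (153,208) and eraser (332,204) flat in separate compartments of the seated tray. The glue stick stands upright in the cup (265,440), and the stamp and clip are untouched. I'll hand it in.

```bash
python3 -c "
from cell import *
print(job_done())"
```

```text
the job is handed in; nothing more can be done
None
```

The job is handed in at about 40 s on the robot's clock: the last camera views showed the tray seated level over the stapler, eraser and memory stick flat in separate compartments, glue stick upright in the cup, stamp and clip where they were; the judge's verdict was not returned.

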